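# Set up the light path of a rail photometer

### The job

Set up the light path on the optical rail between the lamp house and the integrating sphere: starting next to the lamp, seat the lens, then the slit, then the cuvette holder astride the rail, so that lamp, lens, slit, holder and sphere stand in a row 10 cm apart from centre to centre. Then put the light cap over the cuvette so that it rests squarely on top of the cuvette holder. Do not knock any of the parts over, and leave the dye bottle standing where it is.

Things in the scene. Friction and masses are not known exactly. Their poses are not given: they have to be found in the camera images.
- rail: Fixed bright aluminium rail lying across the robot's front, 500 mm long (its x). Foot 80 mm wide, 8 mm high; tapered head, top 28 mm above the bench, 40 mm wide on top, 54 mm wide 12 mm lower: it centres a saddle lowered up to 6 mm off, in line within 0.1 rad; seated, 1.5 mm play each side. Riders work either way round. Origin: under its centre, on the bench; z up.
- lamp_centre (a point): The lamp house, fixed on the rail 200 mm from the rail's centre, at one end or the other: a grey upright drum 58 mm across with a dark top and a dark port either side, on a saddle; top 135 mm above the bench. The point is on its upright centre line, 66 mm above the bench; x runs along the rail.
- sphere_centre (a point): The integrating sphere, fixed on the rail 200 mm from its centre, opposite the lamp: a white ball 68 mm across with a port flange either side and a 24 mm detector head on top, on a saddle; top 146 mm above the bench. The point is on its upright centre line, 66 mm above the bench; x runs along the rail.
- lens_centre (a point): Lens on its rider (loose, 0.25 kg): round metal cell with glass, 52 mm across (its y, z), 24 mm thick (x), cell centre 70 mm, top 96 mm above the underside; 16 mm post. Its saddle (60 x 74 x 26 mm) has a 57 mm wide, 12 mm deep channel below, along its x; seated on the rail its underside is 16 mm above the bench. Grip the cell across 52 mm. Point: on the upright centre line, 50 mm above the underside; z up.
- slit_centre (a point): Slit on its rider (loose, 0.22 kg): thin square grey plate with a small window, 64 mm wide (y), 64 high, 8 mm thick (x); top edge 102 mm, window's upper edge 84 mm above the underside. Its saddle (60 x 74 x 26 mm) has a 57 mm wide, 12 mm deep channel below, along its x; seated on the rail its underside is 16 mm above the bench. Grip the upper edge across 8 mm. Point: on the upright centre line, 50 mm above the underside; z up.
- holder_centre (a point): Cuvette holder on its rider (loose, 0.3 kg): metal block 48 x 48 mm, 50 to 90 mm above the underside; on it a round collar (36 mm, tapering to 20, 14 mm high) with a cuvette, stopper top at 118 mm. Its saddle (60 x 74 x 26 mm) has a 57 mm wide, 12 mm deep channel below, along its x; seated on the rail its underside is 16 mm above the bench. Grip the block across 48 mm. Point: on the upright centre line, 50 mm above the underside; z up.
- cap_centre (a point): Light cap (loose, 0.06 kg): round grey cap 47 mm across, 34 mm high, open below (inside 40 mm across, 30 deep), standing on its rim, with a grip knob on top, 22 mm across, 36 to 54 mm above the rim. It goes over the holder's collar, rim on the block's flat top, 2 mm play all round, the taper guiding it. Point: on its axis, 27 mm above the rim; z up.
- bottle_centre (a point): A small white dropper bottle with a screw cap, 42 mm across and 84 mm high, standing among the parts; to be left where it is. The point is at its centre, 42 mm above the bench.
Mind the look-alikes: they are no part of the job. Leave any orange or red look-alike of the part that bears lens_centre alone.

How it is judged:
At the end, for the whole second after the job is handed in: Lens, slit and holder sit upright astride the rail, fully down (3 mm) and centred (6 mm); lamp, lens, slit, holder, sphere are each 100 mm apart (within 15 mm); the cap's rim rests on the holder's block, axes within 6 mm; all at rest; the dye bottle stands within 20 mm of its place (y of lens_centre in the frame of rail between -0.006 and 0.006 m and z of lens_centre in the frame of rail between 0.062 and 0.069 m and angle between each of lens_centre, slit_centre, holder_centre's own z axis and vertical below 0.06 rad and angle between the x axis of each of lens_centre, slit_centre, holder_centre and the x axis of rail, either way round below 0.15 rad and linear speed of each of lens, slit, holder, cap below 0.03 m/s and angular speed of each of lens, slit, holder, cap below 0.4 rad/s and y of slit_centre in the frame of rail between -0.006 and 0.006 m and z of slit_centre in the frame of rail between 0.062 and 0.069 m and y of holder_centre in the frame of rail between -0.006 and 0.006 m and z of holder_centre in the frame of rail between 0.062 and 0.069 m and horizontal distance between lamp_centre and lens_centre between 0.085 and 0.115 m and horizontal distance between lens_centre and slit_centre between 0.085 and 0.115 m and horizontal distance between slit_centre and holder_centre between 0.085 and 0.115 m and horizontal distance between holder_centre and sphere_centre between 0.085 and 0.115 m and horizontal distance between cap_centre and holder_centre below 0.006 m and z of cap_centre in the frame of holder_centre between 0.063 and 0.07 m and angle between cap_centre's own z axis and vertical below 0.08 rad and distance of bottle_centre from where it was at the start of the episode below 0.02 m and angle between bottle_centre's own z axis and vertical below 0.1 rad); the robot touches nothing.
It fails at once if lens knocked over (angle between lens_centre's own z axis and vertical above 0.7 rad).
It fails at once if slit knocked over (angle between slit_centre's own z axis and vertical above 0.7 rad).
It fails at once if cuvette holder knocked over (angle between holder_centre's own z axis and vertical above 0.7 rad).
It fails at once if light cap knocked over (angle between cap_centre's own z axis and vertical above 0.7 rad).
It fails at once if dye bottle knocked over (angle between bottle_centre's own z axis and vertical above 0.7 rad).
It also fails if it takes over 112 s, if anything falls off the work surface, if the arm or the gripper's body presses on something with over 40 N, if the wrist force passes 120 N, or if a joint passes its speed limit or range.

### The arm

A 6-joint arm with a two-finger parallel gripper is mounted at the origin on a cart in front of the work surface, level with it; the furniture and walls round the work are solid. World frame = base frame: x ahead of the robot, y to its left, z up, the work surface at z = 0. Lengths are in m, angles in rad, forces in N, time in s.
With the tool pointing down it reaches from about 0.35 to 0.85 m from the base axis. Payload 8.1 kg.
Tool frame: the origin (TCP) lies between the finger pads; the fingertips stand 11 mm ahead of it and the grasp point (between the pads) lies 8 mm behind it (tips_ahead is the z of the fingertips in the tool frame, in m); z points along the fingers, y is the line along which they close (so a half turn about z gives the same grasp; the last joint's range is limited). The gripper opens to 93 mm and grips with 3 to 60 N. Pads are 15 mm wide; open, the fingers measure 128 mm over their backs; the gripper's body (75 mm by 188 mm) begins 65 mm behind the grasp point.
Start: joints at [-1.215, 0.13, 1.488, -0, 1.523, -0.085], TCP at [0.256, -0.543, 0.23] pointing down, gripper open.
Joint ranges: [-2.96, 2.96], [-0.89, 2.26], [0.02, 2.5], [-1.34, 4.48], [0, 2.73], [-2.66, 2.66]. Speed limits (rad/s): [2.39, 2.39, 2.79, 3.14, 3.14, 3.14].

### API

Orientations are given as a rotation vector (axis times angle).
In Python, from plant import read_state, read_camera, close_job, tips_ahead gives the robot as it stands. The module is installed in compiled form; this text tells all that it offers.
- The arm moves only by the tool move_arm, never from a script. Its argument "plan" is a list of rows, each a list of 7 numbers: the turn, a rotation vector about the tool's x, y, z in units of 6 degrees (1.0 is 6 degrees), then the shift along the tool's x, y, z in units of 25 mm (1.0 is 25 mm), then the finger opening in mm, from 0 to 93. A call has exactly 10 rows; each row shifts and turns the commanded pose from where the row before left it, along the tool's axes as they then stand; what a row does not reach is not made up. A row lasts 1/10 s, in which the tool goes at most 50 mm and 8.59 degrees, less where a joint would pass 70% of its speed; a pose out of reach is approached as far as the arm can. A call is refused whole if a number of a shift passes 1 or a number of a turn 1, either way. A call with a gripper value outside its range is refused whole. The fingers move at their own pace and stop on an object; "force" is the grip in N (left out, the last holds). Time passes only in rows, so rows that do not move let the fingers close, or fill a call up. It gives the time, the measured TCP pose, the force, the opening and the grip force at its end, in the units of the state.
- read_state(): the state, without advancing time (a new reading comes with each control period).
- read_camera(name): name is "scene" or "top" or "wrist"; returns a dict with "frame" (480x640x3 uint8, red, green, blue), "z_map" (480x640 float32, m along the optical axis (not along the pixel's ray), 0 where there is no reading), "fx", "fy", "cx", "cy" (pixels), "distortion" ([k1, k2, p1, p2, k3] as OpenCV has them; the pictures are not rectified), "rvec" (rotation vector, rad) and "tvec" (3), from world to camera coordinates, as OpenCV has them. Camera axes: x right, y down, z forward; pixel columns grow to the right and rows downward; lengths in m; the calibration is good to about 2 mm. A picture is of the moment at which its call begins.
- close_job(): hands the job in; it is judged then, once.
The state is a dict: "t": time; "q": joint angles; "dq": joint speeds; "joint_torque": joint torques, N m; "tool_pos": TCP position; "orientation": TCP orientation; "force": force on the tool from outside, world axes, zero at the start; "wrist_torque": the same for the moment, N m; "opening": finger opening in m; "gripper_force": force on a finger pad.
Only numpy, scipy, OpenCV 4.12 (cv2) and the standard library are available. Lean on these libraries where they do the work, as an engineer would, in place of code of your own. Each camera call takes 0.05 s, during which the arm holds its last target. There are 200 camera calls.

## Working session

There is one attempt and no reset: what is moved stays moved. The work goes in short steps, Python scripts to look and compute and a tool call to move; the robot and the scene stay as the last step left them, time stands still between calls to the robot, and variables do not carry over. Pictures are saved under pics/ and viewed, at most 14 in all, crops included, and the job is handed in when it is done.

Besides the shell and the picture viewer there is one more tool, called by a JSON object that holds its "name" and its "arguments", one argument or row to a line. move_arm: Moves the arm, as the interface text tells. Its arguments: {"type":"object","properties":{"plan":{"type":"array","items":{"type":"array","items":{"type":"number"}}},"force":{"type":"number"}},"required":["plan"]}

```bash
mkdir -p pics; cat > h.py <<'E'
import numpy as np, cv2
from plant import *
def cam(n):
    c=read_camera(n); c["K"]=np.array([[c["fx"],0,c["cx"]],[0,c["fy"],c["cy"]],[0,0,1.]]); c["D"]=np.array(c["distortion"],float)
    c["R"]=cv2.Rodrigues(np.array(c["rvec"],float))[0]; c["t"]=np.array(c["tvec"],float); return c
def save(c,f,box=None,s=1):
    im=c["frame"][...,::-1]
    if box: x0,y0,x1,y1=box; im=im[y0:y1,x0:x1]
    cv2.imwrite(f,cv2.resize(np.ascontiguousarray(im),None,fx=s,fy=s,interpolation=cv2.INTER_CUBIC))
def cloud(c):
    h,w=c["z_map"].shape; u,v=np.meshgrid(np.arange(w),np.arange(h))
    p=cv2.undistortPoints(np.stack([u,v],-1).reshape(-1,1,2).astype(float),c["K"],c["D"]).reshape(-1,2)
    P=np.c_[p,np.ones(len(p))]*c["z_map"].reshape(-1,1)
    W=(P-c["t"])@c["R"]; W[c["z_map"].ravel()==0]=np.nan
    return W.reshape(h,w,3)
def ray(c,u,v,z):
    p=cv2.undistortPoints(np.array([[[u,v]]],float),c["K"],c["D"]).ravel()
    d=c["R"].T@np.array([p[0],p[1],1]); o=-c["R"].T@c["t"]; return o+d*(z-o[2])/d[2]
E
python3 - <<'E'
from h import *
for n in("top","scene"):
    c=cam(n); save(c,f"pics/{n}0.png"); print(n,c["fx"],-c["R"].T@c["t"],c["distortion"], np.mean(c["z_map"]==0))
    np.savez(f"{n}0.npz",W=cloud(c),f=c["frame"])
print(read_state())
E
```

```text
top 576.0758434005005 [0.25064112 0.05272167 1.48676145] [0.06449883 0.         0.         0.         0.        ] 0.003857421875
scene 616.6359596013142 [-0.61750633  0.94047306  0.81161013] [-0.06339764  0.          0.          0.          0.        ] 0.042255859375
{'t': 0.1, 'q': array([-1.21535342e+00,  1.31076975e-01,  1.48916578e+00,  1.58151146e-05,
        1.52296063e+00, -8.54053499e-02]), 'dq': array([-0.00038216, -0.00174421, -0.00277368, -0.00099369, -0.00081524,
       -0.00136345]), 'joint_torque': array([ 2.16258166e-03, -5.61339569e+01, -4.93096089e+01,  7.71747250e-02,
        2.91407813e-02, -6.11406426e-05]), 'tool_pos': array([ 0.25587951, -0.5421732 ,  0.22870001]), 'orientation': array([-3.06402193e+00, -6.86538229e-01,  3.15829127e-04]), 'force': array([-0.08761391,  0.36726201, -0.07683732]), 'wrist_torque': array([0.0404302 , 0.04698324, 0.02205756]), 'gripper_force': 0.0, 'opening': 0.09334980474035195}
```

View pics/top0.png

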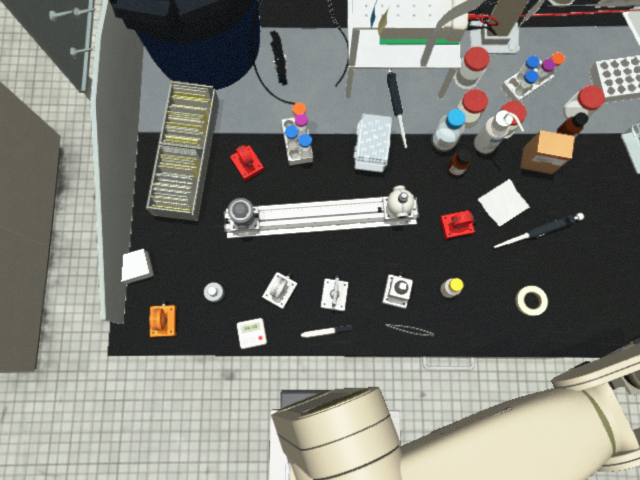

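View pics/scene0.png

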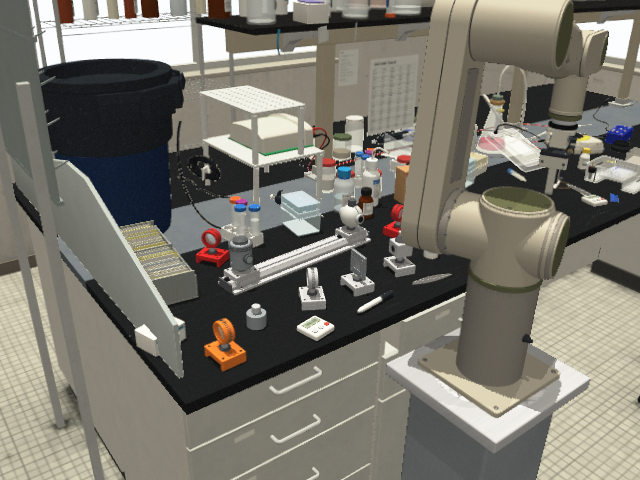

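Candidates for the lens: grey rider (280,290), red ones (247,161) and (458,223), orange one (162,321). By the description it is the grey one. Slit (335,293), holder (397,290), cap (213,292), bottle (452,288), lamp (241,211), sphere (400,203). Next is a close crop and measurements.

```bash
python3 - <<'E'
from h import *
c=cam("top"); save(c,"pics/crop1.png",(190,180,480,330),2.75)
W=np.load("top0.npz")["W"]
Z=W[...,2]
def reg(x0,y0,x1,y1,lo,hi):
    w=W[y0:y1,x0:x1].reshape(-1,3); m=(w[:,2]>lo)&(w[:,2]<hi); return w[m]
def rect(n,box,lo,hi):
    p=reg(*box,lo,hi)
    r=cv2.minAreaRect((p[:,:2]*1000).astype(np.float32)); print(n,len(p),"rect",np.round(r[0],1),np.round(r[1],1),round(r[2],1),"med",np.round(np.median(p,0)*1000,1))
for n,b in dict(lens=(258,265,303,315),slit=(315,270,355,318),hold=(378,268,418,313)).items():
    rect(n+" saddle",b,.016,.034); rect(n+" upper",b,.06,.13); print(np.nanmax(Z[b[1]:b[3],b[0]:b[2]]))
rect("holdblock",(378,268,418,313),.075,.096)
rect("cap",(198,278,228,308),.025,.06);rect("capk",(198,278,228,308),.045,.06);rect("bottle",(435,272,470,305),.02,.1)
rect("lamp",(220,190,262,235),.12,.15);rect("sph",(380,180,420,225),.125,.16)
rect("railtop",(262,190,380,235),.022,.034)
E
```

```text
lens saddle 472 rect [449.1 135.7] [60.7 88.7] 60.6 med [438.4 132.7  26.4]
lens upper 217 rect [442.2 139.2] [24.2 51.5] 60.7 med [440.2 139.3  92.2]
0.1020858014163568
slit saddle 576 rect [438.5  -1.3] [59.6 88. ] 81.9 med [431.1   1.1  26.7]
slit upper 98 rect [ 4.317e+02 -2.000e-01] [ 8.6 64.1] 82.2 med [429.7   0.8 102.7]
0.11028221276312146
hold saddle 282 rect [ 448.4 -161.1] [59.8 88.9] 76.3 med [ 419.9 -145.4   26. ]
hold upper 439 rect [ 441.5 -159.5] [48.8 49.1] 76.5 med [ 438.3 -156.    92. ]
0.1225065388007826
holdblock 272 rect [ 441.5 -159.7] [48.6 48.9] 76.9 med [ 438.6 -155.1   90.4]
cap 269 rect [436.9 307.9] [46.  44.4] 68.4 med [435.4 305.1  36. ]
capk 59 rect [437.2 307. ] [19.9 20.1] 60.1 med [437.5 307.8  54.2]
bottle 295 rect [ 448.1 -291.7] [40.4 37.7] 41.7 med [ 446.2 -287.9   64.3]
lamp 442 rect [624.1 233.3] [63.6 62.3] 39.5 med [623.  232.6 127.2]
sph 85 rect [ 658.1 -164.8] [22.6 23.7] 49.9 med [ 656.1 -163.5  138.1]
railtop 1925 rect [640.5  34.4] [ 52.8 311.1] 4.6 med [640.1  37.   28.2]
```

View pics/crop1.png

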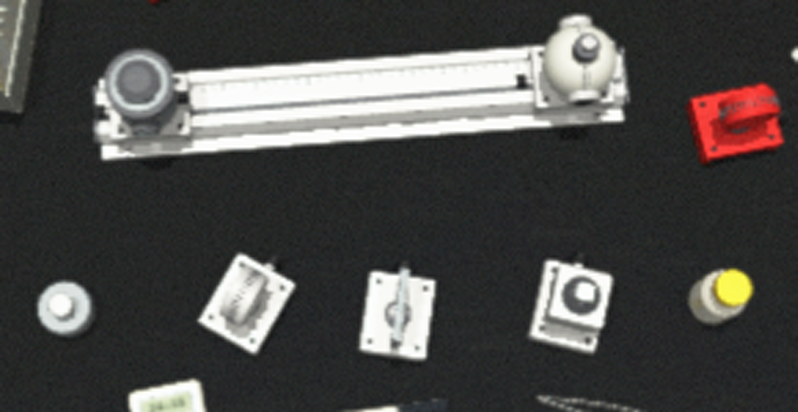

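```bash
cat >> h.py <<'E'
def to(x,y,z,a):
    "remaining move to TCP xyz (mm) with closing line at world angle a (deg)"
    s=read_state(); R=cv2.Rodrigues(np.array(s["orientation"]))[0]; p=s["tool_pos"]*1000
    d=R.T@(np.array([x,y,z])-p); ang=np.degrees(np.arctan2(R[1,1],R[0,1]))
    turn=(a-ang+90)%180-90
    print("t",round(s["t"],2),"pos",p.round(1),"yang",round(ang,1),"tilt",np.degrees(np.arccos(-R[2,2])).round(2),"q6",s["q"][5].round(2),"op",round(s["opening"]*1000,1))
    print(" units xyz",(d/25).round(3)," turn z units",round(-turn/6,3)," F",s["force"].round(2))
E
python3 -c "
from h import *
to(442.2,139.2,228.7,-29.3)"
```

```text
t 0.15 pos [ 255.9 -542.2  228.8] yang -64.7 tilt 0.08 q6 -0.09 op 93.0
 units xyz [ 18.37  -21.473   0.038]  turn z units -5.908  F [ 0.43 -0.02  0.66]
```

{"name": "move_arm", "arguments": {
  "plan": [
    [0,0,0,0.4,-0.5,0,93],
    [0,0,0,0.84,-0.98,0,93],
    [0,0,0,0.84,-0.98,0,93],
    [0,0,0,0.84,-0.98,0,93],
    [0,0,0,0.84,-0.98,0,93],
    [0,0,0,0.84,-0.98,0,93],
    [0,0,0,0.84,-0.98,0,93],
    [0,0,0,0.84,-0.98,0,93],
    [0,0,0,0.84,-0.98,0,93],
    [0,0,0,0.84,-0.98,0,93]
  ],
  "force": 25
}}

```text
t: 1.15
tool_pos: [0.3366, -0.2457, 0.2294]
orientation: [-3.065, -0.686, 0.0]
force: [0.6, -0.4, 0.7]
opening: 0.093
gripper_force: 0.0
```

{"name": "move_arm", "arguments": {
  "plan": [
    [0,0,0,0.84,-0.98,0,93],
    [0,0,0,0.84,-0.98,0,93],
    [0,0,0,0.84,-0.98,0,93],
    [0,0,0,0.84,-0.98,0,93],
    [0,0,0,0.84,-0.98,0,93],
    [0,0,0,0.84,-0.98,0,93],
    [0,0,0,0.84,-0.98,0,93],
    [0,0,0,0.84,-0.98,0,93],
    [0,0,0,0.84,-0.98,0,93],
    [0,0,0,0.84,-0.98,0,93]
  ]
}}

```text
t: 2.15
tool_pos: [0.422, 0.0655, 0.2295]
orientation: [3.065, 0.687, -0.0]
force: [-0.2, -0.9, 0.1]
opening: 0.0931
gripper_force: 0.0
```

```bash
python3 -c "
from h import *
to(442.2,139.2,62,-29.3)"
```

```text
t 2.15 pos [422.   65.5 229.5] yang -64.7 tilt 0.0 q6 1.16 op 93.1
 units xyz [ 1.989 -2.32   6.7  ]  turn z units -5.906  F [-0.24 -0.88  0.08]
```

{"name": "move_arm", "arguments": {
  "plan": [
    [0,0,0,0.67,-0.78,0,93],
    [0,0,0,0.67,-0.78,0,93],
    [0,0,0,0.67,-0.78,0,93],
    [0,0,-0.84,0,0,0.2,93],
    [0,0,-0.84,0,0,0.4,93],
    [0,0,-0.84,0,0,0.4,93],
    [0,0,-0.84,0,0,0.4,93],
    [0,0,-0.84,0,0,0.4,93],
    [0,0,-0.84,0,0,0.3,93],
    [0,0,-0.87,0,0,0,93]
  ]
}}

```text
t: 3.15
tool_pos: [0.4414, 0.1383, 0.1754]
orientation: [-2.707, -1.592, 0.004]
force: [0.0, 0.3, 0.0]
opening: 0.0929
gripper_force: 0.0
```

```bash
python3 -c "
from h import *
to(442.2,139.2,62,-29.3)
c=cam('wrist'); save(c,'pics/w1.png')
c=cam('top'); save(c,'pics/t2.png',(240,220,400,340),4)
W=cloud(c); np.save('t2.npy',W)
"
```

```text
t 3.15 pos [441.4 138.3 175.4] yang -29.1 tilt 0.16 q6 0.7 op 92.9
 units xyz [0.055 0.021 4.537]  turn z units 0.038  F [0.02 0.26 0.01]
```

View pics/w1.png

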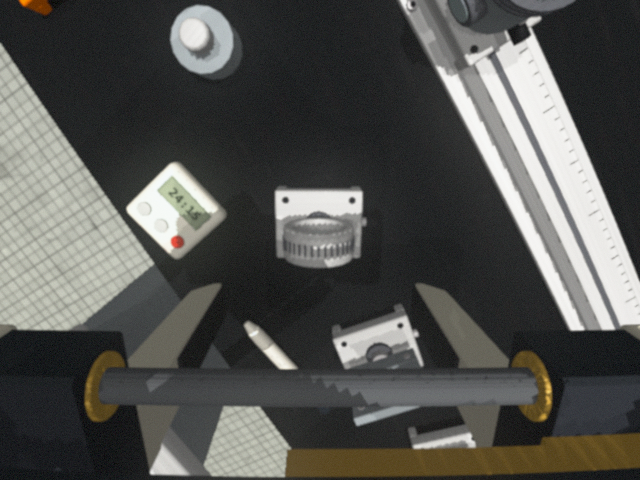

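The wrist view shows the grey lens cell centred at (320,243), between the fingers and square to them. I will descend and grip.

{"name": "move_arm", "arguments": {
  "plan": [
    [0,0,0,0.05,0,0.5,93],
    [0,0,0,0,0,0.7,93],
    [0,0,0,0,0,0.7,93],
    [0,0,0,0,0,0.7,93],
    [0,0,0,0,0,0.7,93],
    [0,0,0,0,0,0.6,93],
    [0,0,0,0,0,0.4,93],
    [0,0,0,0,0,0.2,93],
    [0,0,0,0,0,0,50],
    [0,0,0,0,0,0,45]
  ],
  "force": 25
}}

```text
t: 4.25
tool_pos: [0.4435, 0.1397, 0.0652]
orientation: [2.711, 1.587, 0.001]
force: [0.4, -0.1, 0.8]
opening: 0.0816
gripper_force: 0.0
```

{"name": "move_arm", "arguments": {
  "plan": [
    [0,0,0,0,0,0,40],
    [0,0,0,0,0,0,40],
    [0,0,0,0,0,0,40],
    [0,0,0,0,0,0,40],
    [0,0,0,0,0,0,40],
    [0,0,0,0,0,-0.2,40],
    [0,0,0,0,0,-0.4,40],
    [0,0,0,0,0,-0.6,40],
    [0,0,0,0,0,-0.6,40],
    [0,0,0,0,0,-0.6,40]
  ]
}}

```text
t: 5.25
tool_pos: [0.443, 0.1395, 0.1257]
orientation: [2.711, 1.588, -0.0]
force: [-0.4, -0.5, -2.4]
opening: 0.0518
gripper_force: 25.0
```

```bash
python3 -c "
from h import *
to(632.6,133.7,125,4.9)"
```

```text
t 5.25 pos [443.  139.5 125.7] yang -29.3 tilt 0.01 q6 0.71 op 51.8
 units xyz [3.507 6.728 0.028]  turn z units -5.698  F [-0.37 -0.5  -2.38]
```

{"name": "move_arm", "arguments": {
  "plan": [
    [0,0,0,0.22,0.42,0,40],
    [0,0,0,0.44,0.84,0,40],
    [0,0,0,0.44,0.84,0,40],
    [0,0,0,0.44,0.84,0,40],
    [0,0,0,0.44,0.84,0,40],
    [0,0,0,0.44,0.84,0,40],
    [0,0,0,0.44,0.84,0,40],
    [0,0,0,0.43,0.84,0,40],
    [0,0,0,0.22,0.43,0,40],
    [0,0,-0.7,0,0,0,40]
  ]
}}

```text
t: 6.25
tool_pos: [0.6342, 0.1334, 0.1249]
orientation: [2.651, 1.685, 0.001]
force: [-0.4, 0.4, -3.7]
opening: 0.052
gripper_force: 25.0
```

{"name": "move_arm", "arguments": {
  "plan": [
    [0,0,-0.9,0,0,0,40],
    [0,0,-0.9,0,0,0,40],
    [0,0,-0.9,0,0,0,40],
    [0,0,-0.9,0,0,0,40],
    [0,0,-0.9,0,0,0,40],
    [0,0,-0.5,0,0,0,40],
    [0,0,0,0,0,0,40],
    [0,0,0,0,0,0,40],
    [0,0,0,0,0,0,40],
    [0,0,0,0,0,0,40]
  ]
}}

```text
t: 7.25
tool_pos: [0.6327, 0.1338, 0.1247]
orientation: [-2.125, -2.314, 0.0]
force: [0.9, 0.3, -3.1]
opening: 0.0517
gripper_force: 25.0
```

```bash
python3 -c "
from h import *
to(632.6,133.7,81,4.9)
c=cam('wrist'); save(c,'pics/w2.png')
W=cloud(c).reshape(-1,3); np.save('w2.npy',W)
# rail head top fit from t2 depth map
W=np.load('t2.npy').reshape(-1,3)
m=(W[:,2]>.023)&(W[:,2]<.034)&(W[:,1]>-.11)&(W[:,1]<.19)&(W[:,0]>.59)&(W[:,0]<.69)
p=W[m][:,:2]; v=cv2.fitLine((p*1000).astype(np.float32),cv2.DIST_L2,0,.01,.01).ravel(); print(v,m.sum())
for y in(-65,34,134):
  q=p[abs(p[:,1]*1000-y)<15]; print(y,np.percentile(q[:,0],[2,98])*1000)
"
```

```text
t 7.25 pos [632.7 133.8 124.7] yang 4.9 tilt 0.0 q6 0.04 op 51.7
 units xyz [-0.005 -0.005  1.748]  turn z units -0.005  F [ 0.87  0.35 -3.08]
[ 4.3446645e-02 -9.9905574e-01  6.4353528e+02  2.1923016e+01] 1547
-65 [625.942901   672.15940988]
34 [618.15075706 664.22774979]
134 [614.49208239 656.28453375]
```

View pics/w2.png

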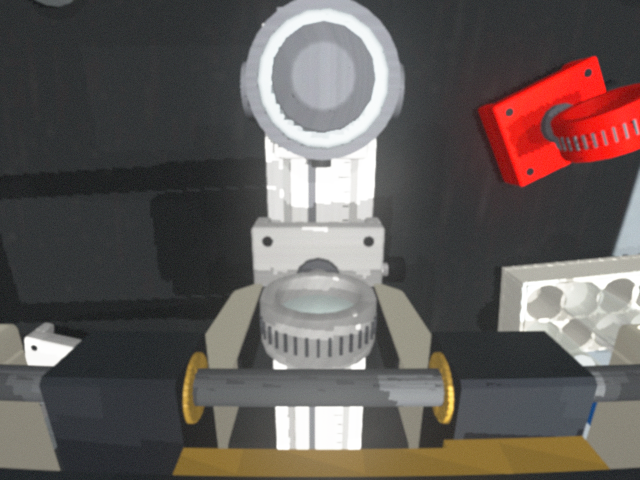

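The wrist view shows the lens saddle (252–384, centre 318) nearly in line with the rail (267–375, centre 321) and the lamp (323,72). I will shift about 2 mm and lower it.

{"name": "move_arm", "arguments": {
  "plan": [
    [0,0,0,0,0.08,0.2,40],
    [0,0,0,0,0,0.3,40],
    [0,0,0,0,0,0.3,40],
    [0,0,0,0,0,0.25,40],
    [0,0,0,0,0,0.2,40],
    [0,0,0,0,0,0.2,40],
    [0,0,0,0,0,0.15,40],
    [0,0,0,0,0,0.1,40],
    [0,0,0,0,0,0,40],
    [0,0,0,0,0,0,40]
  ]
}}

```text
t: 8.3
tool_pos: [0.6349, 0.134, 0.0824]
orientation: [2.124, 2.314, 0.0]
force: [-0.1, -0.4, -3.3]
opening: 0.052
gripper_force: 25.0
```

```bash
python3 -c "
from h import *
to(632.6,133.7,81,4.9)"
```

```text
t 8.3 pos [634.9 134.   82.4] yang 4.9 tilt 0.02 q6 0.04 op 52.0
 units xyz [-0.005 -0.093  0.055]  turn z units 0.002  F [-0.05 -0.43 -3.34]
```

{"name": "move_arm", "arguments": {
  "plan": [
    [0,0,0,0,0,0.04,40],
    [0,0,0,0,0,0.04,40],
    [0,0,0,0,0,0,40],
    [0,0,0,0,0,0,40],
    [0,0,0,0,0,0,60],
    [0,0,0,0,0,0,75],
    [0,0,0,0,0,0,85],
    [0,0,0,0,0,0,85],
    [0,0,0,0,0,0,85],
    [0,0,0,0,0,0,85]
  ]
}}

```text
t: 9.3
tool_pos: [0.6347, 0.134, 0.0801]
orientation: [-2.124, -2.315, 0.0]
force: [0.2, -0.2, 0.7]
opening: 0.0846
gripper_force: 0.0
```

```bash
python3 -c "
from h import *
to(431.7,-.2,228,82.2)
c=cam('top'); W=cloud(c).reshape(-1,3); np.save('t3.npy',W)
c=cam('scene'); save(c,'pics/s1.png',(200,220,440,360),3.3)
"
```

```text
t 9.3 pos [634.7 134.   80.1] yang 4.9 tilt 0.0 q6 0.04 op 84.6
 units xyz [-4.653 -8.551 -5.917]  turn z units -12.881  F [ 0.18 -0.17  0.74]
```

View pics/s1.png

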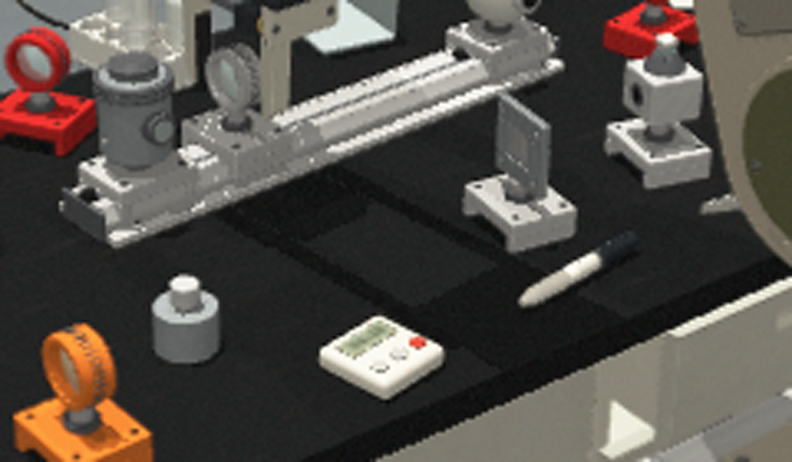

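{"name": "move_arm", "arguments": {
  "plan": [
    [0,0,0,0,0,-0.3,85],
    [0,0,0,0,0,-0.7,93],
    [0,0,0,0,0,-1,93],
    [0,0,0,0,0,-1,93],
    [0,0,0,0,0,-1,93],
    [0,0,0,0,0,-0.8,93],
    [0,0,0,-0.46,-0.85,0,93],
    [0,0,0,-0.46,-0.85,0,93],
    [0,0,0,-0.46,-0.85,0,93],
    [0,0,0,-0.46,-0.85,0,93]
  ]
}}

```text
t: 10.4
tool_pos: [0.5537, 0.0805, 0.2021]
orientation: [2.123, 2.314, 0.002]
force: [-0.0, 0.1, 0.6]
opening: 0.093
gripper_force: 0.0
```

{"name": "move_arm", "arguments": {
  "plan": [
    [0,0,0,-0.46,-0.85,0,93],
    [0,0,0,-0.46,-0.85,0,93],
    [0,0,0,-0.46,-0.85,0,93],
    [0,0,0,-0.46,-0.85,0,93],
    [0,0,0,-0.46,-0.85,0,93],
    [0,0,0,-0.5,-0.85,0,93],
    [0,0,-0.9,0,0,0,93],
    [0,0,-0.99,0,0,0,93],
    [0,0,-0.99,0,0,0,93],
    [0,0,-0.99,0,0,0,93]
  ]
}}

```text
t: 11.4
tool_pos: [0.4334, 0.0001, 0.2021]
orientation: [1.608, 2.696, 0.002]
force: [0.2, -0.6, 0.2]
opening: 0.093
gripper_force: 0.0
```

{"name": "move_arm", "arguments": {
  "plan": [
    [0,0,-0.99,0,0,0,93],
    [0,0,-0.99,0,0,0,93],
    [0,0,-0.99,0,0,0,93],
    [0,0,-0.99,0,0,0,93],
    [0,0,-0.99,0,0,0.1,93],
    [0,0,-0.99,0,0,0.3,93],
    [0,0,-0.99,0,0,0.5,93],
    [0,0,-0.99,0,0,0.4,93],
    [0,0,-0.99,0,0,0.2,93],
    [0,0,-0.1,0,0,0,70]
  ]
}}

```text
t: 12.4
tool_pos: [0.433, 0.0002, 0.1634]
orientation: [0.211, 3.134, -0.0]
force: [-0.6, 0.7, -0.3]
opening: 0.0884
gripper_force: 0.0
```

```bash
python3 -c "
from h import *
to(431.7,-.2,86,82.2)
c=cam('wrist'); save(c,'pics/w3.png')
W=cloud(c); z=W[...,2]
v=W[(z>.092)&(z<.11)&(abs(W[...,0]-.43)<.06)&(abs(W[...,1])<.05)]; print(len(v), cv2.minAreaRect((v[:,:2]*1000).astype(np.float32)))
W=np.load('t3.npy')
"
```

```text
t 12.4 pos [4.330e+02 2.000e-01 1.634e+02] yang 82.3 tilt 0.04 q6 -1.55 op 88.4
 units xyz [ 0.05  -0.024  3.098]  turn z units 0.018  F [-0.61  0.69 -0.28]
1259 ((430.5916748046875, 1.419142723083496), (8.8543119430542, 63.65959167480469), 82.0221939086914)
```

View pics/w3.png

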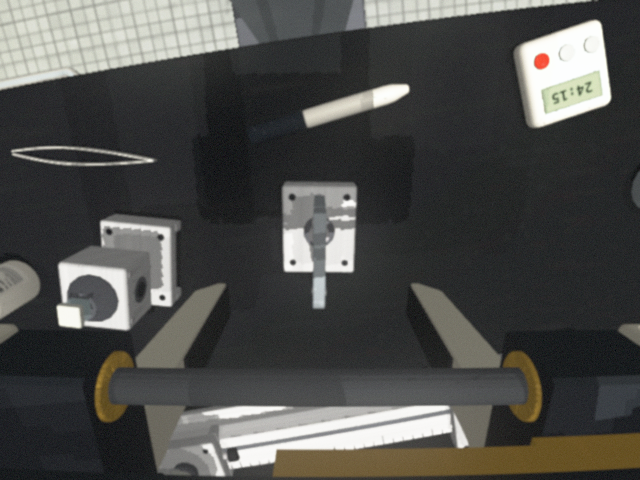

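The slit plate stands upright at columns 313–326, midway between the fingers. Descend and grip.

{"name": "move_arm", "arguments": {
  "plan": [
    [0,0,0,0.08,0,0.4,60],
    [0,0,0,0,0,0.5,60],
    [0,0,0,0,0,0.6,60],
    [0,0,0,0,0,0.6,60],
    [0,0,0,0,0,0.5,60],
    [0,0,0,0,0,0.3,60],
    [0,0,0,0,0,0.2,40],
    [0,0,0,0,0,0,25],
    [0,0,0,0,0,0,10],
    [0,0,0,0,0,0,2]
  ],
  "force": 25
}}

```text
t: 13.45
tool_pos: [0.4316, 0.0004, 0.0858]
orientation: [0.214, 3.133, -0.0]
force: [0.3, 0.0, -0.5]
opening: 0.0326
gripper_force: 0.0
```

{"name": "move_arm", "arguments": {
  "plan": [
    [0,0,0,0,0,0,0],
    [0,0,0,0,0,0,0],
    [0,0,0,0,0,0,0],
    [0,0,0,0,0,0,0],
    [0,0,0,0,0,0,0],
    [0,0,0,0,0,-0.2,0],
    [0,0,0,0,0,-0.4,0],
    [0,0,0,0,0,-0.6,0],
    [0,0,0,0,0,-0.6,0],
    [0,0,0,0,0,-0.4,0]
  ]
}}

```text
t: 14.45
tool_pos: [0.4315, 0.0004, 0.1419]
orientation: [0.214, 3.133, -0.0]
force: [-0.2, 0.3, -1.8]
opening: 0.0079
gripper_force: 25.0
```

```bash
python3 -c "
from h import *
to(643,34.3,150,94.9)"
```

```text
t 14.45 pos [4.315e+02 4.000e-01 1.419e+02] yang 82.2 tilt 0.09 q6 -1.55 op 7.9
 units xyz [-8.198  2.491 -0.312]  turn z units -2.117  F [-0.16  0.25 -1.79]
```

{"name": "move_arm", "arguments": {
  "plan": [
    [0,0,0,-0.4,0.12,0,0],
    [0,0,0,-0.8,0.24,0,0],
    [0,0,0,-0.98,0.3,0,0],
    [0,0,0,-0.98,0.3,0,0],
    [0,0,0,-0.98,0.3,0,0],
    [0,0,0,-0.98,0.3,0,0],
    [0,0,0,-0.98,0.3,0,0],
    [0,0,0,-0.98,0.3,0,0],
    [0,0,0,-0.72,0.21,0,0],
    [0,0,0,-0.4,0.12,0,0]
  ]
}}

```text
t: 15.45
tool_pos: [0.6437, 0.0346, 0.1401]
orientation: [-0.213, -3.134, -0.0]
force: [0.1, 0.4, -2.2]
opening: 0.0078
gripper_force: 25.0
```

{"name": "move_arm", "arguments": {
  "plan": [
    [0,0,-0.3,0,0,0,0],
    [0,0,-0.6,0,0,0,0],
    [0,0,-0.6,0,0,0,0],
    [0,0,-0.4,0,0,0.1,0],
    [0,0,-0.22,0,0,0.2,0],
    [0,0,0,0,0,0.2,0],
    [0,0,0,0,0,0.1,0],
    [0,0,0,0,0,0,0],
    [0,0,0,0,0,0,0],
    [0,0,0,0,0,0,0]
  ]
}}

```text
t: 16.45
tool_pos: [0.6427, 0.0344, 0.1254]
orientation: [-0.134, 3.138, 0.0]
force: [0.2, 0.5, -1.7]
opening: 0.008
gripper_force: 25.0
```

```bash
python3 -c "
from h import *
to(643,34.3,102,94.9)
c=cam('wrist'); save(c,'pics/w4.png')
W=cloud(c); np.save('w4.npy',W); z=W[...,2]
"
```

```text
t 16.45 pos [642.7  34.4 125.4] yang 94.9 tilt 0.02 q6 -1.68 op 8.0
 units xyz [-0.011 -0.003  0.936]  turn z units 0.001  F [ 0.24  0.54 -1.71]
```

View pics/w4.png

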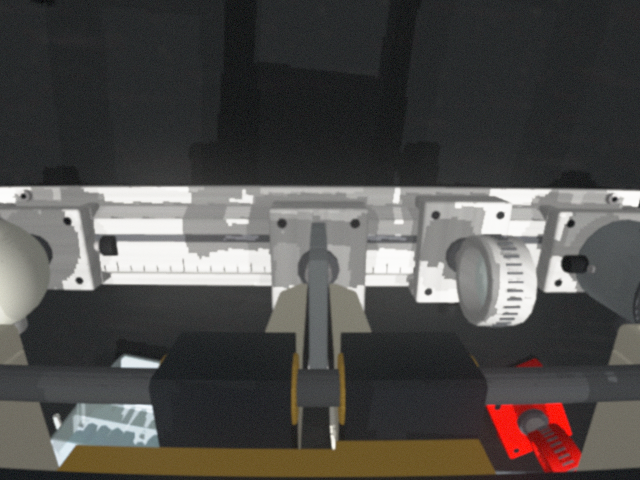

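```bash
python3 -c "
from h import *
W=np.load('w4.npy').reshape(-1,3)*1000
def sad(y0,y1,lo,hi,n):
  m=(W[:,1]>y0)&(W[:,1]<y1)&(W[:,2]>lo)&(W[:,2]<hi)&(abs(W[:,0]-640)<60); p=W[m]
  print(n,m.sum(),'x',np.percentile(p[:,0],[1,99]).round(1),'y',np.percentile(p[:,1],[1,99]).round(1),'z',np.median(p[:,2]).round(1))
sad(95,170,36,48,'lens'); sad(0,70,60,75,'slit'); sad(0,70,50,85,'slit')
p=W[(abs(W[:,0]-600)<40)&(abs(W[:,1]-34)<35)&(W[:,2]>2)]
print(np.histogram(p[:,2],bins=range(0,100,5)))
"
```

```text
lens 5726 x [596.1 671.2] y [102.9 160.6] z 42.1
slit 6656 x [604.4 664.3] y [ 3.8 64.4] z 66.4
slit 7044 x [603.9 664.1] y [ 3.8 64.4] z 66.4
(array([  76, 1407,   11,    8,    7,   19,    0,    0,   40,  142,  133,
        152,  275, 4377,  211,    9,   35,   35,   45]), array([ 0,  5, 10, 15, 20, 25, 30, 35, 40, 45, 50, 55, 60, 65, 70, 75, 80,
       85, 90, 95]))
```

The slit saddle is level, and its near edge fits a centre of x≈642.6 mm, which is on the rail line. The lens saddle top is at 42.1 mm, so the lens is fully seated. Lower the slit.

{"name": "move_arm", "arguments": {
  "plan": [
    [0,0,0,0,0,0.1,0],
    [0,0,0,0,0,0.2,0],
    [0,0,0,0,0,0.2,0],
    [0,0,0,0,0,0.2,0],
    [0,0,0,0,0,0.12,0],
    [0,0,0,0,0,0.08,0],
    [0,0,0,0,0,0.05,0],
    [0,0,0,0,0,0.02,0],
    [0,0,0,0,0,0,0],
    [0,0,0,0,0,0,0]
  ]
}}

```text
t: 17.5
tool_pos: [0.6428, 0.0344, 0.1013]
orientation: [-0.135, 3.138, 0.0]
force: [-0.6, 0.5, 0.7]
opening: 0.0077
gripper_force: 25.0
```

{"name": "move_arm", "arguments": {
  "plan": [
    [0,0,0,0,0,0,15],
    [0,0,0,0,0,0,30],
    [0,0,0,0,0,0,40],
    [0,0,0,0,0,0,40],
    [0,0,0,0,0,0,40],
    [0,0,0,0,0,-0.3,40],
    [0,0,0,0,0,-0.7,40],
    [0,0,0,0,0,-0.9,40],
    [0,0,0,0,0,-0.9,40],
    [0,0,0,0,0,-0.6,40]
  ]
}}

```text
t: 18.5
tool_pos: [0.6437, 0.0343, 0.1898]
orientation: [-0.135, 3.135, -0.0]
force: [0.3, -0.1, 0.3]
opening: 0.04
gripper_force: 0.0
```

```bash
python3 -c "
from h import *
to(441.5,-159.6,67,-13.6)
c=cam('wrist'); W=cloud(c).reshape(-1,3)*1000
m=(W[:,1]>0)&(W[:,1]<70)&(W[:,2]>30)&(W[:,2]<60)&(abs(W[:,0]-640)<60); p=W[m]
print('slit',m.sum(),'x',np.percentile(p[:,0],[1,99]).round(1),'y',np.percentile(p[:,1],[1,99]).round(1),'z',np.percentile(p[:,2],[10,50,90]).round(1))
"
```

```text
t 18.5 pos [643.7  34.3 189.8] yang 94.9 tilt 0.23 q6 -1.68 op 40.0
 units xyz [ 8.744 -7.032  4.882]  turn z units -11.914  F [ 0.25 -0.13  0.3 ]
slit 5035 x [604.7 684.7] y [ 4.1 64.8] z [41.2 42.3 43.6]
```

{"name": "move_arm", "arguments": {
  "plan": [
    [0,0,0,0.5,-0.4,0,93],
    [0,0,0,0.92,-0.74,0,93],
    [0,0,0,0.92,-0.74,0,93],
    [0,0,0,0.92,-0.74,0,93],
    [0,0,0,0.92,-0.74,0,93],
    [0,0,0,0.92,-0.74,0,93],
    [0,0,0,0.92,-0.74,0,93],
    [0,0,0,0.92,-0.74,0,93],
    [0,0,0,0.92,-0.74,0,93],
    [0,0,0,0.86,-0.7,0,93]
  ]
}}

```text
t: 19.55
tool_pos: [0.4393, -0.1599, 0.186]
orientation: [-0.135, 3.139, -0.0]
force: [-0.5, -0.4, 0.8]
opening: 0.0931
gripper_force: 0.0
```

{"name": "move_arm", "arguments": {
  "plan": [
    [0,0,0.6,0,0,0,93],
    [0,0,1,0,0,0,93],
    [0,0,1,0,0,0,93],
    [0,0,1,0,0,0,93],
    [0,0,1,0,0,0,93],
    [0,0,1,0,0,0,93],
    [0,0,1,0,0,0,93],
    [0,0,1,0,0,0,93],
    [0,0,1,0,0,0,93],
    [0,0,1,0,0,0,93]
  ]
}}

```text
t: 20.55
tool_pos: [0.4403, -0.1592, 0.186]
orientation: [1.4, 2.812, 0.0]
force: [0.3, -0.5, 0.5]
opening: 0.0927
gripper_force: 0.0
```

{"name": "move_arm", "arguments": {
  "plan": [
    [0,0,1,0,0,0,93],
    [0,0,1,0,0,0,93],
    [0,0,1,0,0,0,93],
    [0,0,1,0,0,0,93],
    [0,0,1,0,0,0,93],
    [0,0,1,0,0,0,93],
    [0,0,1,0,0,0,93],
    [0,0,1,0,0,0.1,93],
    [0,0,0.48,0,0,0.1,93],
    [0,0,0,0,0,0,93]
  ]
}}

```text
t: 21.55
tool_pos: [0.4401, -0.1591, 0.1806]
orientation: [-2.469, -1.942, 0.0]
force: [0.0, -0.2, 0.6]
opening: 0.0931
gripper_force: 0.0
```

```bash
python3 -c "
from h import *
to(441.5,-159.6,66,-13.6)
c=cam('wrist'); save(c,'pics/w5.png')
W=cloud(c).reshape(-1,3)*1000
for a,b in((85,95),(110,125),(18,32)):
  v=W[(W[:,2]>a)&(W[:,2]<b)&(abs(W[:,0]-441)<60)&(abs(W[:,1]+160)<60)]; print(len(v), cv2.minAreaRect(v[:,:2].astype(np.float32)))
"
```

```text
t 21.55 pos [ 440.1 -159.1  180.6] yang -13.6 tilt 0.03 q6 -0.22 op 93.1
 units xyz [-0.008  0.061  4.583]  turn z units -0.001  F [ 0.04 -0.21  0.55]
2768 ((440.0478820800781, -158.44732666015625), (48.35191345214844, 48.15660858154297), 76.41797637939453)
522 ((440.0072937011719, -158.28001403808594), (14.448512077331543, 14.089563369750977), 76.71957397460938)
2256 ((447.2120361328125, -160.1737518310547), (59.71533966064453, 89.19050598144531), 76.37252807617188)
```

View pics/w5.png

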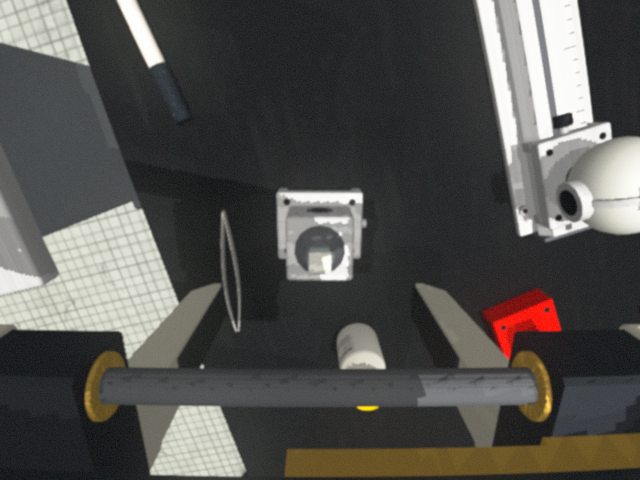

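The holder block is centred at (320,243) between the fingers. Wrist depth puts it at (440.0, −158.4), square with the gripper. Descend and grip.

{"name": "move_arm", "arguments": {
  "plan": [
    [0,0,0,0,0,0.5,93],
    [0,0,0,0,0,0.7,93],
    [0,0,0,0,0,0.7,93],
    [0,0,0,0,0,0.7,93],
    [0,0,0,0,0,0.7,93],
    [0,0,0,0,0,0.6,93],
    [0,0,0,0,0,0.4,93],
    [0,0,0,0,0,0.25,93],
    [0,0,0,0,0,0,60],
    [0,0,0,0,0,0,50]
  ],
  "force": 25
}}

```text
t: 22.6
tool_pos: [0.4407, -0.1593, 0.0676]
orientation: [2.468, 1.943, 0.0]
force: [0.4, -0.4, 0.5]
opening: 0.0817
gripper_force: 0.0
```

{"name": "move_arm", "arguments": {
  "plan": [
    [0,0,0,0,0,0,40],
    [0,0,0,0,0,0,40],
    [0,0,0,0,0,0,40],
    [0,0,0,0,0,0,40],
    [0,0,0,0,0,0,40],
    [0,0,0,0,0,-0.2,40],
    [0,0,0,0,0,-0.4,40],
    [0,0,0,0,0,-0.6,40],
    [0,0,0,0,0,-0.6,40],
    [0,0,0,0,0,-0.6,40]
  ]
}}

```text
t: 23.6
tool_pos: [0.4403, -0.1591, 0.1283]
orientation: [-2.468, -1.944, 0.0]
force: [0.0, -0.2, -3.3]
opening: 0.0476
gripper_force: 25.0
```

```bash
python3 -c "
from h import *
to(651,-65.8,125,4.9)"
```

```text
t 23.6 pos [ 440.3 -159.1  128.3] yang -13.6 tilt 0.01 q6 -0.22 op 47.6
 units xyz [5.606 7.319 0.13 ]  turn z units -3.077  F [ 0.03 -0.25 -3.29]
```

{"name": "move_arm", "arguments": {
  "plan": [
    [0,0,0,0.3,0.4,0,40],
    [0,0,0,0.5,0.65,0,40],
    [0,0,0,0.66,0.86,0,40],
    [0,0,0,0.66,0.86,0,40],
    [0,0,0,0.66,0.86,0,40],
    [0,0,0,0.66,0.86,0,40],
    [0,0,0,0.66,0.86,0,40],
    [0,0,0,0.66,0.86,0,40],
    [0,0,0,0.5,0.66,0,40],
    [0,0,0,0.35,0.45,0,40]
  ]
}}

```text
t: 24.6
tool_pos: [0.6525, -0.0642, 0.1259]
orientation: [-2.467, -1.944, 0.0]
force: [0.4, -0.4, -1.9]
opening: 0.048
gripper_force: 25.0
```

{"name": "move_arm", "arguments": {
  "plan": [
    [0,0,-0.4,0,0,0,40],
    [0,0,-0.6,0,0,0,40],
    [0,0,-0.8,0,0,0,40],
    [0,0,-0.7,0,0,0,40],
    [0,0,-0.4,0,0,0.1,40],
    [0,0,-0.18,0,0,0.2,40],
    [0,0,0,0,0,0.2,40],
    [0,0,0,0,0,0.1,40],
    [0,0,0,0,0,0,40],
    [0,0,0,0,0,0,40]
  ]
}}

```text
t: 25.6
tool_pos: [0.6511, -0.0658, 0.112]
orientation: [-2.125, -2.314, 0.0]
force: [0.6, 0.2, -2.3]
opening: 0.0479
gripper_force: 25.0
```

```bash
python3 -c "
from h import *
to(651,-65.8,84,4.9)
c=cam('wrist'); save(c,'pics/w6.png')
W=cloud(c).reshape(-1,3)*1000
p=W[(abs(W[:,0]-650)<60)&(abs(W[:,1]+65)<35)&(W[:,2]>45)&(W[:,2]<75)]
print(np.percentile(p[:,0],[1,99]),np.percentile(p[:,1],[1,99]),np.median(p[:,2]))
"
```

```text
t 25.6 pos [651.1 -65.8 112. ] yang 4.9 tilt 0.01 q6 -0.26 op 47.9
 units xyz [-1.00e-03 -6.00e-03  1.12e+00]  turn z units -0.002  F [ 0.55  0.18 -2.3 ]
[612.2802819  700.09189322] [-67.4661498 -32.5446884] 70.62272547407012
```

View pics/w6.png

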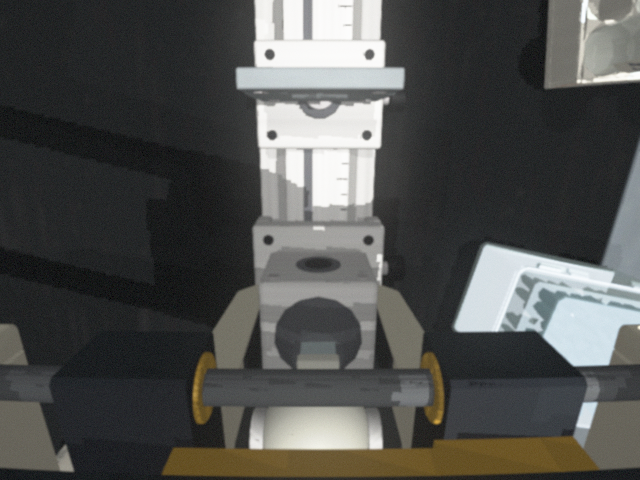

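The holder saddle (253–384) is in line with the rail (258–378) and with the seated slit. Lower it and release.

{"name": "move_arm", "arguments": {
  "plan": [
    [0,0,0,0,0,0.1,40],
    [0,0,0,0,0,0.2,40],
    [0,0,0,0,0,0.25,40],
    [0,0,0,0,0,0.2,40],
    [0,0,0,0,0,0.15,40],
    [0,0,0,0,0,0.1,40],
    [0,0,0,0,0,0.08,40],
    [0,0,0,0,0,0.05,40],
    [0,0,0,0,0,0,40],
    [0,0,0,0,0,0,40]
  ]
}}

```text
t: 26.65
tool_pos: [0.6513, -0.0658, 0.0841]
orientation: [2.124, 2.314, 0.0]
force: [0.2, 0.6, -2.7]
opening: 0.0479
gripper_force: 25.0
```

```bash
python3 -c "
from h import *
to(651,-65.8,83.5,4.9)"
```

```text
t 26.65 pos [651.3 -65.8  84.1] yang 4.9 tilt 0.02 q6 -0.26 op 47.9
 units xyz [ 0.001 -0.012  0.025]  turn z units 0.002  F [ 0.23  0.63 -2.75]
```

{"name": "move_arm", "arguments": {
  "plan": [
    [0,0,0,0,0,0.03,40],
    [0,0,0,0,0,0.02,40],
    [0,0,0,0,0,0,40],
    [0,0,0,0,0,0,55],
    [0,0,0,0,0,0,70],
    [0,0,0,0,0,0,85],
    [0,0,0,0,0,0,85],
    [0,0,0,0,0,-0.3,85],
    [0,0,0,0,0,-0.5,85],
    [0,0,0,0,0,-0.7,85]
  ]
}}

```text
t: 27.65
tool_pos: [0.6508, -0.0657, 0.1209]
orientation: [-2.124, -2.314, 0.001]
force: [1.7, -0.3, -0.1]
opening: 0.0851
gripper_force: 0.0
```

{"name": "move_arm", "arguments": {
  "plan": [
    [0,0,0,0,0,-0.9,85],
    [0,0,0,0,0,-0.9,85],
    [0,0,0,0,0,-0.9,85],
    [0,0,0,0,0,-0.9,85],
    [0,0,0,0,0,-0.5,60],
    [0,0,0,0,0,0,60],
    [0,0,0,0,0,0,60],
    [0,0,0,0,0,0,60],
    [0,0,0,0,0,0,60],
    [0,0,0,0,0,0,60]
  ]
}}

```text
t: 28.65
tool_pos: [0.6507, -0.0657, 0.2214]
orientation: [-2.123, -2.313, 0.002]
force: [-0.1, -0.8, 0.7]
opening: 0.0602
gripper_force: 0.0
```

```bash
python3 -c "
from h import *
to(437.2,307.4,200,0)
c=cam('wrist'); W=cloud(c).reshape(-1,3)*1000
g=lambda a,b:W[(W[:,2]>a)&(W[:,2]<b)&(abs(W[:,0]-650)<60)&(abs(W[:,1]+65)<45)]
print('saddle z',np.median(g(30,60)[:,2]))
for a,b in((101,111),(126,142)):
  v=g(a,b); print(len(v), cv2.minAreaRect(v[:,:2].astype(np.float32)),np.median(v[:,2]))
"
```

```text
t 28.65 pos [650.7 -65.7 221.4] yang 4.9 tilt 0.11 q6 -0.26 op 60.2
 units xyz [15.599 -7.226  0.878]  turn z units 0.819  F [-0.13 -0.78  0.69]
saddle z 42.094117784016134
2359 ((650.3407592773438, -65.22503662109375), (48.0516471862793, 48.63323974609375), 4.4877142906188965) 106.36960054537765
437 ((650.3463745117188, -64.95652770996094), (14.130945205688477, 14.275003433227539), 5.344747066497803) 133.78807135095215
```

{"name": "move_arm", "arguments": {
  "plan": [
    [0,0,0,0.5,-0.23,0,50],
    [0,0,0,0.95,-0.44,0,50],
    [0,0,0,0.95,-0.44,0,50],
    [0,0,0,0.95,-0.44,0,50],
    [0,0,0,0.95,-0.44,0,50],
    [0,0,0,0.95,-0.44,0,50],
    [0,0,0,0.95,-0.44,0,50],
    [0,0,0,0.95,-0.44,0,50],
    [0,0,0,0.95,-0.44,0,50],
    [0,0,0,0.95,-0.44,0,50]
  ]
}}

```text
t: 29.7
tool_pos: [0.5261, 0.1522, 0.2227]
orientation: [-2.124, -2.315, -0.0]
force: [-0.1, 0.1, 0.3]
opening: 0.0505
gripper_force: 0.0
```

{"name": "move_arm", "arguments": {
  "plan": [
    [0,0,0,0.95,-0.44,0,50],
    [0,0,0,0.95,-0.44,0,50],
    [0,0,0,0.95,-0.44,0,50],
    [0,0,0,0.95,-0.44,0,50],
    [0,0,0,0.95,-0.44,0,50],
    [0,0,0,0.95,-0.44,0,50],
    [0,0,0,0.85,-0.4,0.3,50],
    [0,0,0,0,0,0.7,50],
    [0,0,0,0,0,0.7,50],
    [0,0,0,0,0,0.3,50]
  ]
}}

```text
t: 30.7
tool_pos: [0.4359, 0.3074, 0.1708]
orientation: [-2.122, -2.315, 0.004]
force: [-0.8, -0.2, -0.4]
opening: 0.0501
gripper_force: 0.0
```

```bash
python3 -c "
from h import *
c=cam('wrist'); save(c,'pics/w7.png')
W=cloud(c).reshape(-1,3)*1000
for a,b in((28,40),(48,60)):
  v=W[(W[:,2]>a)&(W[:,2]<b)&(abs(W[:,0]-437)<45)&(abs(W[:,1]-307)<45)]; print(len(v), cv2.minAreaRect(v[:,:2].astype(np.float32)),np.median(v[:,2]))
to(437.2,307.4,48,4.9)
"
```

```text
1786 ((435.9629211425781, 307.44268798828125), (45.712764739990234, 46.702308654785156), 6.583023548126221) 34.39270465704485
594 ((435.9606018066406, 307.8967590332031), (21.092926025390625, 20.903423309326172), 4.6307220458984375) 54.127465923201555
t 30.75 pos [435.8 307.  170.1] yang 5.0 tilt 0.2 q6 0.43 op 49.7
 units xyz [0.017 0.072 4.885]  turn z units 0.008  F [-0.62  0.43 -0.59]
```

View pics/w7.png

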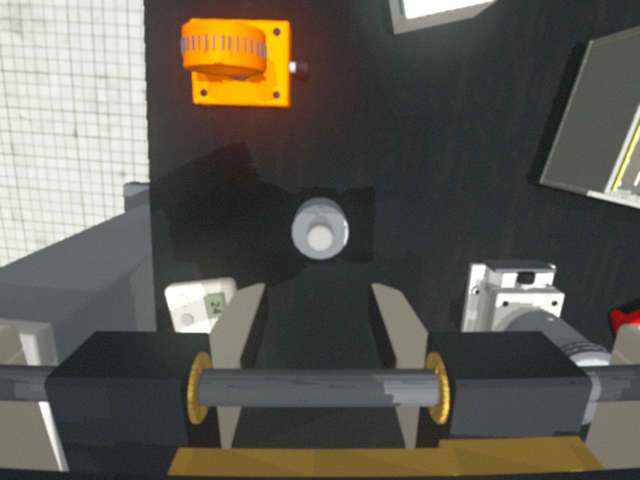

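The cap knob is at (320,237), centred between the fingers. The orange look-alike at (240,60) is clear of them. Descend onto the knob.

{"name": "move_arm", "arguments": {
  "plan": [
    [0,0,0,0,0,0.5,50],
    [0,0,0,0,0,0.8,50],
    [0,0,0,0,0,0.8,50],
    [0,0,0,0,0,0.8,50],
    [0,0,0,0,0,0.8,50],
    [0,0,0,0,0,0.5,50],
    [0,0,0,0,0,0.3,50],
    [0,0,0,0,0,0.15,50],
    [0,0,0,0,0,0.15,50],
    [0,0,0,0,0,0,50]
  ],
  "force": 15
}}

```text
t: 31.75
tool_pos: [0.4379, 0.3074, 0.0529]
orientation: [2.124, 2.315, 0.001]
force: [-0.9, -0.4, -0.3]
opening: 0.05
gripper_force: 0.0
```

```bash
python3 -c "
from h import *
to(436,307.7,48,4.9)"
```

```text
t 31.75 pos [437.9 307.4  52.9] yang 4.9 tilt 0.03 q6 0.43 op 50.0
 units xyz [ 0.017 -0.075  0.196]  turn z units 0.002  F [-0.88 -0.44 -0.3 ]
```

{"name": "move_arm", "arguments": {
  "plan": [
    [0,0,0,0,-0.07,0.1,50],
    [0,0,0,0,0,0.09,50],
    [0,0,0,0,0,0,30],
    [0,0,0,0,0,0,20],
    [0,0,0,0,0,0,10],
    [0,0,0,0,0,0,10],
    [0,0,0,0,0,0,10],
    [0,0,0,0,0,0,10],
    [0,0,0,0,0,0,10],
    [0,0,0,0,0,0,10]
  ]
}}

```text
t: 32.75
tool_pos: [0.436, 0.3072, 0.048]
orientation: [2.124, 2.315, 0.0]
force: [0.2, -0.8, 0.4]
opening: 0.0213
gripper_force: 15.0
```

{"name": "move_arm", "arguments": {
  "plan": [
    [0,0,0,0,0,-0.2,10],
    [0,0,0,0,0,-0.5,10],
    [0,0,0,0,0,-0.9,10],
    [0,0,0,0,0,-0.9,10],
    [0,0,0,0,0,-0.9,10],
    [0,0,0,0,0,-0.9,10],
    [0,0,0,0,0,-0.9,10],
    [0,0,0,0,0,-0.9,10],
    [0,0,0,0,0,-0.7,10],
    [0,0,0,0,0,-0.4,10]
  ]
}}

```text
t: 33.75
tool_pos: [0.4365, 0.3076, 0.2309]
orientation: [2.123, 2.314, 0.005]
force: [1.1, -0.2, -0.8]
opening: 0.0211
gripper_force: 15.0
```

```bash
python3 -c "
from h import *
to(650.3,-65.1,228,4.9)"
```

```text
t 33.75 pos [436.5 307.6 230.9] yang 4.9 tilt 0.19 q6 0.43 op 21.1
 units xyz [-15.585   7.239   0.116]  turn z units 0.004  F [ 1.06 -0.23 -0.75]
```

{"name": "move_arm", "arguments": {
  "plan": [
    [0,0,0,-0.4,0.19,0,10],
    [0,0,0,-0.8,0.37,0,10],
    [0,0,0,-0.9,0.42,0,10],
    [0,0,0,-0.9,0.42,0,10],
    [0,0,0,-0.9,0.42,0,10],
    [0,0,0,-0.9,0.42,0,10],
    [0,0,0,-0.9,0.42,0,10],
    [0,0,0,-0.9,0.42,0,10],
    [0,0,0,-0.9,0.42,0,10],
    [0,0,0,-0.9,0.42,0,10]
  ]
}}

```text
t: 34.75
tool_pos: [0.5514, 0.1045, 0.2264]
orientation: [-2.124, -2.313, 0.003]
force: [0.1, 0.0, -1.2]
opening: 0.0213
gripper_force: 15.0
```

{"name": "move_arm", "arguments": {
  "plan": [
    [0,0,0,-0.9,0.42,0,10],
    [0,0,0,-0.9,0.42,0,10],
    [0,0,0,-0.9,0.42,0,10],
    [0,0,0,-0.9,0.42,0,10],
    [0,0,0,-0.9,0.42,0,10],
    [0,0,0,-0.9,0.42,0,10],
    [0,0,0,-0.8,0.35,0,10],
    [0,0,0,-0.5,0.22,0,10],
    [0,0,0,-0.28,0.13,0,10],
    [0,0,0,0,0,0,10]
  ]
}}

```text
t: 35.75
tool_pos: [0.6465, -0.0614, 0.2271]
orientation: [-2.125, -2.313, 0.001]
force: [-0.2, 0.9, -0.6]
opening: 0.0212
gripper_force: 15.0
```

{"name": "move_arm", "arguments": {
  "plan": [
    [0,0,0,0,0,0,10],
    [0,0,0,0,0,0,10],
    [0,0,0,0,0,0.2,10],
    [0,0,0,0,0,0.3,10],
    [0,0,0,0,0,0.3,10],
    [0,0,0,0,0,0.1,10],
    [0,0,0,0,0,0,10],
    [0,0,0,0,0,0,10],
    [0,0,0,0,0,0,10],
    [0,0,0,0,0,0,10]
  ]
}}

```text
t: 36.75
tool_pos: [0.6469, -0.0607, 0.2058]
orientation: [2.124, 2.314, 0.001]
force: [0.1, -0.7, -0.2]
opening: 0.0213
gripper_force: 15.0
```

```bash
python3 -c "
from h import *
to(650.3,-65.1,154,4.9)
c=cam('wrist'); save(c,'pics/w8.png',(160,150,480,390),2)
W=cloud(c).reshape(-1,3)*1000
v=W[(W[:,2]>180)&(W[:,2]<200)&(abs(W[:,0]-650)<40)&(abs(W[:,1]+65)<40)]
print(len(v)); v=W[(W[:,2]>172)&(W[:,2]<185)&(abs(W[:,0]-650)<40)&(abs(W[:,1]+65)<40)]; print(len(v), cv2.minAreaRect(v[:,:2].astype(np.float32)),np.median(v[:,2]),np.percentile(v[:,0],[.5,50,99.5]),np.percentile(v[:,1],[.5,50,99.5]))
"
```

```text
t 36.75 pos [646.9 -60.7 205.8] yang 4.9 tilt 0.04 q6 -0.26 op 21.3
 units xyz [-0.186  0.118  2.072]  turn z units 0.002  F [ 0.06 -0.69 -0.23]
3020
546 ((644.7329711914062, -45.269012451171875), (45.03828048706055, 16.825904846191406), 6.098048210144043) 178.83342394136582 [623.56152735 645.00419353 667.51926511] [-54.94871637 -39.12336315 -36.66610353]
```

View pics/w8.png

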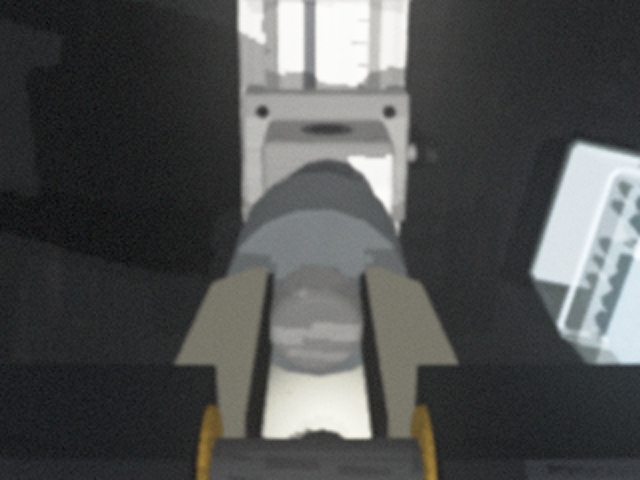

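Cap is held upright above the holder, about 5 mm short along the rail. I will correct that and then lower it.

{"name": "move_arm", "arguments": {
  "plan": [
    [0,0,0,-0.1,0.06,0,10],
    [0,0,0,-0.1,0.06,0,10],
    [0,0,0,0,0,0,10],
    [0,0,0,0,0,0.1,10],
    [0,0,0,0,0,0.1,10],
    [0,0,0,0,0,0.1,10],
    [0,0,0,0,0,0.1,10],
    [0,0,0,0,0,0,10],
    [0,0,0,0,0,0,10],
    [0,0,0,0,0,0,10]
  ]
}}

```text
t: 37.8
tool_pos: [0.6502, -0.0654, 0.1956]
orientation: [2.124, 2.315, 0.0]
force: [-0.1, -0.1, -0.5]
opening: 0.0212
gripper_force: 15.0
```

```bash
python3 -c "
from h import *
to(650.3,-65.5,154,4.9)"
```

```text
t 37.8 pos [650.2 -65.4 195.6] yang 4.9 tilt 0.02 q6 -0.26 op 21.2
 units xyz [-0.005  0.002  1.662]  turn z units 0.003  F [-0.12 -0.13 -0.53]
```

{"name": "move_arm", "arguments": {
  "plan": [
    [0,0,0,0,0,0.1,10],
    [0,0,0,0,0,0.2,10],
    [0,0,0,0,0,0.2,10],
    [0,0,0,0,0,0.2,10],
    [0,0,0,0,0,0.2,10],
    [0,0,0,0,0,0.2,10],
    [0,0,0,0,0,0.2,10],
    [0,0,0,0,0,0.15,10],
    [0,0,0,0,0,0.1,10],
    [0,0,0,0,0,0.05,10]
  ]
}}

```text
t: 38.8
tool_pos: [0.65, -0.0654, 0.1551]
orientation: [-2.124, -2.315, 0.0]
force: [0.1, -0.0, -0.9]
opening: 0.0211
gripper_force: 15.0
```

```bash
python3 -c "
from h import *
to(650.3,-65.5,154,4.9)"
```

```text
t 38.8 pos [650.  -65.4 155.1] yang 4.9 tilt 0.02 q6 -0.26 op 21.1
 units xyz [-0.007  0.01   0.043]  turn z units 0.003  F [ 0.09 -0.04 -0.92]
```

{"name": "move_arm", "arguments": {
  "plan": [
    [0,0,0,0,0,0.03,10],
    [0,0,0,0,0,0.01,10],
    [0,0,0,0,0,0,10],
    [0,0,0,0,0,0,25],
    [0,0,0,0,0,0,40],
    [0,0,0,0,0,0,45],
    [0,0,0,0,0,0,45],
    [0,0,0,0,0,0,45],
    [0,0,0,0,0,-0.3,45],
    [0,0,0,0,0,-0.6,45]
  ]
}}

```text
t: 39.8
tool_pos: [0.6492, -0.0652, 0.1762]
orientation: [-2.123, -2.313, 0.002]
force: [0.2, 0.2, 0.0]
opening: 0.0449
gripper_force: 0.0
```

{"name": "move_arm", "arguments": {
  "plan": [
    [0,0,0,0,0,-0.8,45],
    [0,0,0,0,0,-0.8,45],
    [0,0,0,0,0,-0.8,45],
    [0,0,0,-0.5,-0.5,-0.4,45],
    [0,0,0,0.3,-0.9,0,45],
    [0,0,0,0.9,-0.9,0,45],
    [0,0,0,0.9,-0.9,0,45],
    [0,0,0,0.9,-0.9,0,45],
    [0,0,0,0.9,-0.9,0,45],
    [0,0,0,0.4,-0.9,0,45]
  ]
}}

```text
t: 40.8
tool_pos: [0.4935, 0.0172, 0.2473]
orientation: [2.123, 2.315, 0.001]
force: [0.5, -0.3, 0.8]
opening: 0.0451
gripper_force: 0.0
```

{"name": "move_arm", "arguments": {
  "plan": [
    [0,0,0,0,-0.9,0,45],
    [0,0,0,0,-0.9,0,45],
    [0,0,0,0,-0.6,0,45],
    [0,0,0,0,0,0,45],
    [0,0,0,0,0,0,45],
    [0,0,0,0,0,0,45],
    [0,0,0,0,0,0,45],
    [0,0,0,0,0,0,45],
    [0,0,0,0,0,0,45],
    [0,0,0,0,0,0,45]
  ]
}}

```text
t: 41.8
tool_pos: [0.4353, 0.0116, 0.2467]
orientation: [-2.124, -2.315, 0.0]
force: [0.6, 0.2, 0.6]
opening: 0.045
gripper_force: 0.0
```

```bash
python3 - <<'E'
from h import *
print(read_state()["tool_pos"])
c=cam('top'); save(c,'pics/t9.png',(190,170,480,330),2.75); W=cloud(c).reshape(-1,3)*1000
def r(n,x,y,h,lo,hi):
    v=W[(W[:,2]>lo)&(W[:,2]<hi)&(abs(W[:,0]-x)<h)&(abs(W[:,1]-y)<h)]
    if len(v)>5: q=cv2.minAreaRect(v[:,:2].astype(np.float32)); print(n,len(v),np.round(q[0],1),np.round(q[1],1),round(q[2],1),np.median(v[:,2]).round(1))
r("lens",634,132,45,80,120); r("slit",643,34,40,100,125); r("knob",650,-65,40,150,170); r("captop",650,-65,40,136,146)
r("lamp",624,233,45,120,150); r("sph",657,-165,30,137,156); r("bottle",447,-290,40,20,95)
for n,x,y in(("lens",634,132),("slit",643,34),("hold",650,-65)): r(n+" sad",x,y,46,38,47)
E
```

```text
[0.43532489 0.011559   0.24673963]
lens 203 [634.2 132.8] [51.  23.9] 4.3 108.1
slit 72 [646.5  33.7] [55.8  8. ] 4.5 119.1
knob 69 [650.6 -65.5] [19.7 19.5] 29.3 159.3
captop 191 [650.3 -66.3] [44.2 46.5] 88.5 140.3
lamp 437 [625.7 233. ] [62.9 61. ] 43.3 127.2
sph 54 [ 657.2 -164.3] [19.2 22. ] 46.4 141.0
bottle 298 [ 448.  -291.7] [40.7 38. ] 45.7 66.8
lens sad 381 [637.7 133.3] [81.9 59.7] 4.5 42.6
slit sad 201 [653.2  32.5] [69.6 60.2] 15.0 42.7
hold sad 81 [644.6 -57.3] [83.8 37.4] 51.0 41.9
```

View pics/t9.png

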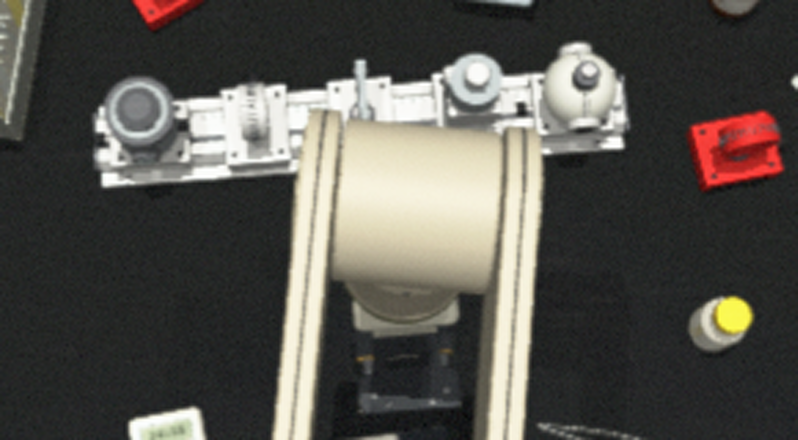

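The picture shows lamp (140,105), lens (255,110), slit (360,90), capped holder (475,82) and sphere (580,85) evenly spaced in a row. The cap top is at 140 mm, the bottle has not moved, and the robot is clear. Handing in.

```bash
python3 -c "
from plant import close_job
print(close_job())"
```

```text
the job is handed in; nothing more can be done
None
```

The job is handed in (no verdict was returned): by camera, the lens, slit and holder are seated on the rail about 100 mm apart between lamp and sphere, the cap rests on the holder, and the bottle has not moved.

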